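Pulse-clean the dust extractor through its push-latch flap

ROBOT

A 6-joint arm with a two-finger parallel gripper is mounted at the origin on the work surface. World frame = base frame: x ahead of the robot, y to its left, z up, the work surface at z = 0. Lengths are in m, angles in rad, forces in N, time in s.
With the tool pointing down it reaches from about 0.35 to 0.975 m from the base axis. Payload 4.9 kg.
Tool frame: the origin (TCP) lies at the very end of the fingers, on their centre line; the grasp point (between the pads) lies behind it (manip.pinch_z is the y of the grasp point in the tool frame, in m); y points along the fingers, x is the direction in which the jaws open and shut, and the axes are right-handed (so a half turn about y gives the same grasp; the last joint's range is limited). The gripper opens to 85 mm and grips with 20 to 120 N. Pads are 22 mm wide; open, the fingers measure 114 mm over their backs; the gripper's body (76 mm by 85 mm) begins 54 mm behind the grasp point. The pads swing forward as they close: fully open they stand 13 mm farther back than shut.
Start: joints at [-1.394, 0.053, 1.613, -0, 1.476, -0.119], TCP at [0.182, -0.598, 0.209] pointing down, gripper open.
Joint ranges: [-3.01, 3.01], [-1.01, 2.22], [0.06, 2.58], [-1.02, 4.17], [0.09, 2.62], [-3.14, 3.14]. Speed limits (rad/s): [2.57, 2.57, 3.14, 3.14, 3.14, 3.14].

INTERFACE

Orientations are given as a unit quaternion [w, x, y, z].
In Python, from plant import manip gives the robot as it stands.
- The arm moves only by the tool drive_tool, never from a script. Its argument "motion" is a list of rows, each a list of 3 entries, a list of its own where there are three numbers: the shift along the tool's x, y, z in units of 25 mm (1.0 is 25 mm), then the turn, a rotation vector about the tool's x, y, z in units of 5 degrees (1.0 is 5 degrees), then the closure, from -1 (fully open) to 1 (shut). A call has 1 to 12 rows; each row shifts and turns the commanded pose from where the row before left it, along the tool's axes as they then stand; what a row does not reach is not made up. A row lasts 1/10 s, in which the tool goes at most 50 mm and 8.59 degrees, less where a joint would pass 70% of its speed; a pose out of reach is approached as far as the arm can. A call is refused whole if a number of a shift passes 1 or a number of a turn 1, either way. A call with a gripper value outside its range is refused whole. The fingers move at their own pace and stop on an object; the grip force is fixed at half the most. Time passes only in rows, so rows that do not move let the fingers close. It gives the time, the measured TCP pose, the force and the opening at its end, in the units of the state.
- manip.state(): the state, without advancing time (a new reading comes with each control period).
- manip.grab_frame(name): name is "scene" or "side" or "wrist"; returns a dict with "img" (480x640x3 uint8, blue, green, red), "range_z" (480x640 float32, m along the optical axis (not along the pixel's ray), 0 where there is no reading), "camera_matrix" (3x3 intrinsics, pixels), "world_from_camera" (4x4, takes a point from camera to world coordinates); the wrist camera has in their place "T_tool_cam" (4x4, takes a point from camera to tool coordinates, whose origin is the TCP and whose axes are the tool frame's). Camera axes: x right, y down, z forward; pixel columns grow to the right and rows downward; lengths in m; the calibration is good to about 2 mm. A picture is of the moment at which its call begins: read the wrist's pose just before it.
- manip.job_done(): hands the job in, once; it reports no verdict.
The state is a dict: "time": time; "joint_pos": joint angles; "joint_vel": joint speeds; "joint_efforts": joint torques, N m; "tool_pos": TCP position; "tool_rot": TCP orientation; "contact_force": force on the tool from outside, world axes, zero at the start; "ft_torque": the same for the moment, N m; "gripper_width": opening from 0.0 (shut) to 1.0 (fully open).
Only numpy, scipy, OpenCV 4.12 (cv2) and the standard library are available. Lean on these libraries where they do the work, as an engineer would, in place of code of your own. Each camera call takes 0.05 s, during which the arm holds its last target. There are 200 camera calls.

TASK

Before sanding starts, give the dust extractor's filter a cleaning pulse from its control box on the bench: press the clear flap down at its front edge so that it pops open, press the large round button inside right down and let it come back up, then push the flap over from its outer side and press it down until it latches shut and stays flush on its own. Use only the fingertips or the outside of the fingers: grip or lift nothing, the flap included. Leave the small square button, the emergency stop, the dial and everything else on the bench as they are.

Things in the scene. Friction and masses are not known exactly. Their poses are not given: they have to be found in the camera images.
- box_top (a point): Centre of the flat top of the control box: grey steel, 200 (x) x 300 (y) x 90 mm high, screwed to the bench. Axes: x from the operator to the back, y to the operator's left, z up. The flap closes a well in the top, from x -79 to +29 and y -16 to +116 mm, floor 48 mm down; in the middle of its front wall is the latch block, 22 (x) x 50 mm, its top 15 mm below the box's top.
- flap (a joint): Flap angle (rad): 0 (up to 0.01) = latched, flush with the box's top; grows as it opens; 1.8 = fully open, 13 degrees past upright; -0.066 = pressed in to its stop, 7 mm below flush at the front edge. Push-push latch: pressed to the stop (or within 1.5 mm of it) and let go, a latched flap is freed and a damped spring swings it fully open in about 2 s; a free one comes back to 0 and stays.
- flap_hinge (a point): Middle of the hinge line on the far side of the well, 1 mm above the box's top. Fixed to the box, axes as the box: y along the hinge, x backwards, z up. A flap point r from the hinge is at x = -r cos(a), z = r sin(a) from here at angle a. The spring pushes back at every angle (2 to 5 N at the front edge, up to 8 N at the latch, more when fast); let go unlatched, it swings open again.
- flap_press (a point): The place to press on the flap: four fine ribs on its outer (upper) face, on the middle line, 94 mm from the hinge and 14 mm from the front edge. Moves with the flap; its z axis is the outward normal of the outer face. It lies on the outer face.
- flap_shell: The flap's outer plate: clear plastic with a grey rim, 128 mm wide, 3 mm thick, reaching from 4 to 108 mm from the hinge. Origin on the middle of the hinge line; x from front edge to hinge, z outward normal. A latch tongue 35 mm deep and 10 mm wide hangs from its underside near the front edge.
- flap_lining: The flap's inner lining, a clear plate with a rubber seal, 86 x 112 mm, fixed on the flap's inner (under) face, 5 mm below its outer face. Origin on the hinge line's middle. Touched at the same time as the outer plate it counts as gripping the flap.
- round_btn (a joint): Travel of the large round button (m): 0 = up, 0.006 = right down. Sprung: it needs about 5 N to go right down and comes back by itself. Press it more than 4.5 mm.
- round_btn_top (a point): Centre of the top of the large round button, a flat grey cap 30 mm across in a round steel bezel 46 mm across, in the well; its top is up at 26 mm below the box's top and 10 mm above its bezel. It stands either left or right in the well, 32 mm from the flap's middle line, 52 mm in front of the hinge; the square button has the other place, 64 mm away.
- square_btn (a joint): Travel of the small square button (m): 0 = up, 0.005 = right down. To be left alone.
- square_btn_top (a point): Centre of the top of the small square button, a grey cap 16 x 16 mm in a square steel bezel of 28 mm, in the well beside the round one, its top 28 mm below the box's top.
- estop (a joint): Travel of the emergency stop (m): 0 = out, 0.006 = pressed. To be left alone.
- estop_top (a point): Centre of the top of the emergency stop, a red mushroom 40 mm across on a yellow collar on the right front of the box's top; it stands 35 mm above that top.
- dial_pointer (a point): White pointer line on the bar grip of the suction dial, right rear of the box's top: 15 mm from the dial's axis, 44 mm above the box's top. The dial (58 mm base, 32 mm bar) turns about a vertical axis; leave it as set.
- paste_tin: Flat aluminium tin of polishing paste, 44 mm across, 27 mm high, loose on the box's top behind and to the right of the flap (centre about 40 mm behind the hinge line, 80 mm to the right of the flap's middle line). Origin at the centre of its underside.
- sander: Pneumatic orbital sander standing on its 150 mm pad to the left of the box, 110 mm high, brass handle along its x axis to 143 mm from the centre. Origin at the centre of its pad's underside. Loose.
- thinner_tin: Upright rectangular metal can, 62 x 105 mm, 166 mm high with its cap, right of the box. Origin under its centre. Loose.
- tape_roll: Roll of masking tape lying flat behind the box, 96 mm across, 25 mm high. Origin under its centre. Loose.
- sanding_block: Hand sanding block right of the box, 115 x 66 x 30 mm. Origin under its centre. Loose.
- wire_brush: Brush lying behind the box, 200 mm long, 20 mm high, its length along its x axis. Origin on the bench near its middle. Loose.
- filler_jar: Jar with a steel lid, 84 mm across, 75 mm high, behind the box at its left corner. Origin under its centre. Loose.

How it is judged:
On the way, in this order (a step that is already met when the one before it is completed fails the run):
1. the flap, pressed once, has popped open (value of joint flap above 1.2 rad), for 0.2 s.
2. with the flap open, the large round button is pressed right down (value of joint round_btn above 0.0045 m and value of joint flap above 0.9 rad), for 0.1 s.
3. the flap is pressed shut, let go and stays latched flush (value of joint flap between -0.03 and 0.03 rad and contact force between flap_shell and the fingers below 0.1 N), for 0.3 s.
At the end, for the whole second after the job is handed in: The flap is latched within 0.03 rad of flush (3 mm at its front edge), still and untouched; the round button is back up (within 2 mm), the square one and the emergency stop are up; the dial's pointer is within 8 mm and every loose thing within 30 mm of its start (value of joint flap between -0.03 and 0.03 rad and velocity of joint flap between -0.2 and 0.2 rad/s and value of joint each of round_btn, square_btn, estop below 0.002 m and distance of dial_pointer from where it was at the start of the episode below 0.008 m and distance of each of paste_tin, sander, thinner_tin, tape_roll, sanding_block, wire_brush, filler_jar from where it was at the start of the episode below 0.03 m and linear speed of each of sander, tape_roll below 0.05 m/s).
It fails at once if another control is worked: the small square button or the emergency stop pressed, or the dial turned (value of joint any of square_btn, estop above 0.003 m or distance of dial_pointer from where it was at the start of the episode above 0.01 m).
It fails at once if the flap is gripped: its outer and inner faces are touched by the fingers at once (contact force between each of flap_shell, flap_lining and the fingers above 0.5 N).
It fails at once if a loose thing on the bench or on the box is pushed away (distance of any of paste_tin, sander, thinner_tin, tape_roll, sanding_block, wire_brush, filler_jar from where it was at the start of the episode above 0.04 m).
It fails at once if a loose thing is lifted (height (world z) of paste_tin above 0.11 m or height (world z) of any of sander, thinner_tin, tape_roll, sanding_block, wire_brush, filler_jar above 0.03 m).
It fails at once if the sander, the can or the jar is tipped (angle between any of sander, thinner_tin, filler_jar's own z axis and vertical above 0.35 rad).
It also fails if it takes over 48 s, if anything falls off the work surface, if the arm or the gripper's body presses on something with over 40 N, if the wrist force passes 120 N, or if a joint passes its speed limit or range.

## Working session

There is one attempt and no reset: what is moved stays moved. The work goes in short steps, Python scripts to look and compute and a tool call to move; the robot and the scene stay as the last step left them, time stands still between calls to the robot, and variables do not carry over. Pictures are saved under pics/ and viewed, about 8 in all and at most 12, crops included, and the job is handed in when it is done.

Besides the shell and the picture viewer there is one more tool, called after "Call:" by a JSON object that holds its "name" and its "arguments". drive_tool: Moves the arm, as the interface text tells. Its arguments: {"type":"object","properties":{"motion":{"type":"array","items":{"type":"array"}}},"required":["motion"]}

```bash
mkdir -p pics; cat > h.py <<'E'
import numpy as np,cv2
from plant import manip
from scipy.spatial.transform import Rotation as R
def snap(n,f):
    s=manip.state(); d=manip.grab_frame(n); cv2.imwrite('pics/'+f+'.png',d['img'])
    if 'T_tool_cam' in d:
        q=s['tool_rot'];T=np.eye(4);T[:3,:3]=R.from_quat([q[1],q[2],q[3],q[0]]).as_matrix();T[:3,3]=s['tool_pos'];W=T@d['T_tool_cam']
    else: W=d['world_from_camera']
    np.savez('pics/'+f+'.npz',z=d['range_z'],K=d['camera_matrix'],W=W)
    return d
def pt(f,u,v,h=None):
    a=np.load('pics/'+f+'.npz');z=a['z'];K=a['K'];W=a['W']
    ray=np.linalg.inv(K)@[u,v,1]
    if h is not None:
        d=W[:3,:3]@ray; return W[:3,3]+d*(h-W[2,3])/d[2]
    p=z[int(v)-1:int(v)+2,int(u)-1:int(u)+2]; p=np.median(p[p>0]) if (p>0).any() else 0
    return (W@np.r_[ray*p,1])[:3]
def st():
    s=manip.state()
    for k in ('time','joint_pos','tool_pos','tool_rot','contact_force','gripper_width'):print(k,np.round(s[k],4))
    return s
E
python3 - <<'E'
from h import *
s=st();print(s.get('x'),manip.pinch_z)
snap('scene','s1');snap('side','d1')
for f in('s1','d1'):print(np.round(np.load('pics/'+f+'.npz')['W'],3).tolist())
E
```

```text
time 0.0
joint_pos [-1.394   0.0534  1.6143  0.      1.476  -0.119 ]
tool_pos [ 0.1821 -0.5972  0.2074]
tool_rot [ 0.5687 -0.5677  0.4214 -0.4203]
contact_force [-0.1275  0.673   0.1759]
gripper_width 1.0004
None -0.0187
[[-0.608, 0.581, -0.541, 1.321], [0.794, 0.459, -0.399, 0.584], [0.016, -0.672, -0.741, 1.13], [0.0, 0.0, 0.0, 1.0]]
[[0.946, -0.23, 0.226, 0.372], [-0.323, -0.689, 0.649, -0.483], [0.007, -0.687, -0.727, 0.663], [0.0, 0.0, 0.0, 1.0]]
```

View pics/s1.png

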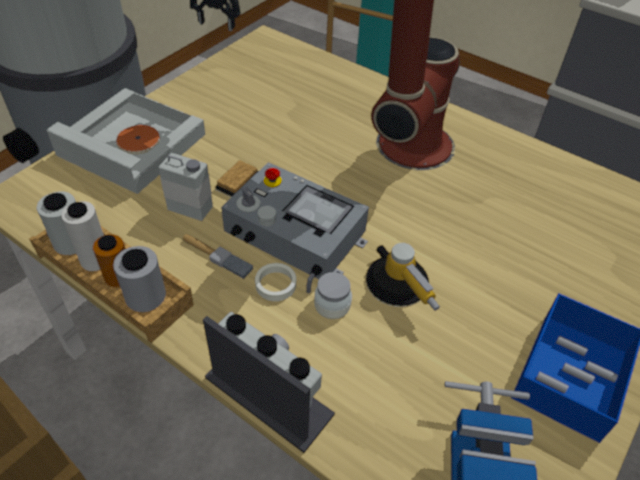

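View pics/d1.png

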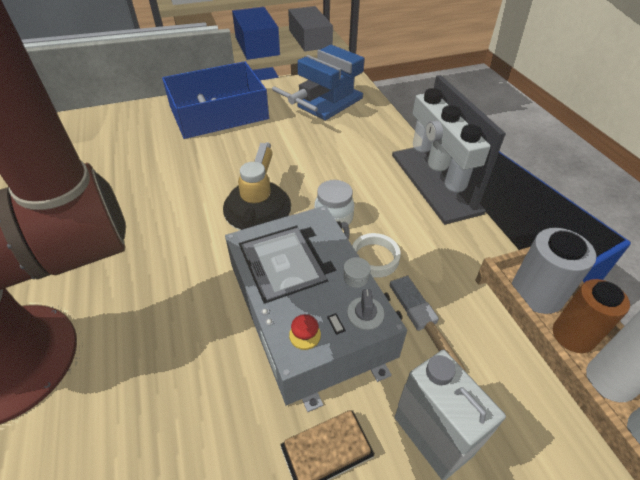

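Side image: box top corners about (228,236), (322,210), (402,340), (283,383); the flap around (283,265), with e-stop (304,327) and dial (366,308).

```bash
python3 - <<'E'
from h import *
for u,v in((228,236),(322,210),(402,340),(283,383)):print(u,v,pt('d1',u,v).round(3),pt('d1',u,v,.09).round(3))
im=cv2.imread('pics/d1.png')[195:395,215:415];cv2.imwrite('pics/c1.png',cv2.resize(im,(800,800),interpolation=cv2.INTER_CUBIC)[:600])
E
```

```text
228 236 [0.395 0.075 0.09 ] [0.395 0.075 0.09 ]
322 210 [0.577 0.086 0.09 ] [0.577 0.086 0.09 ]
402 340 [ 0.609 -0.201  0.062] [ 0.598 -0.214  0.09 ]
283 383 [ 0.415 -0.216  0.079] [ 0.414 -0.222  0.09 ]
```

View pics/c1.png

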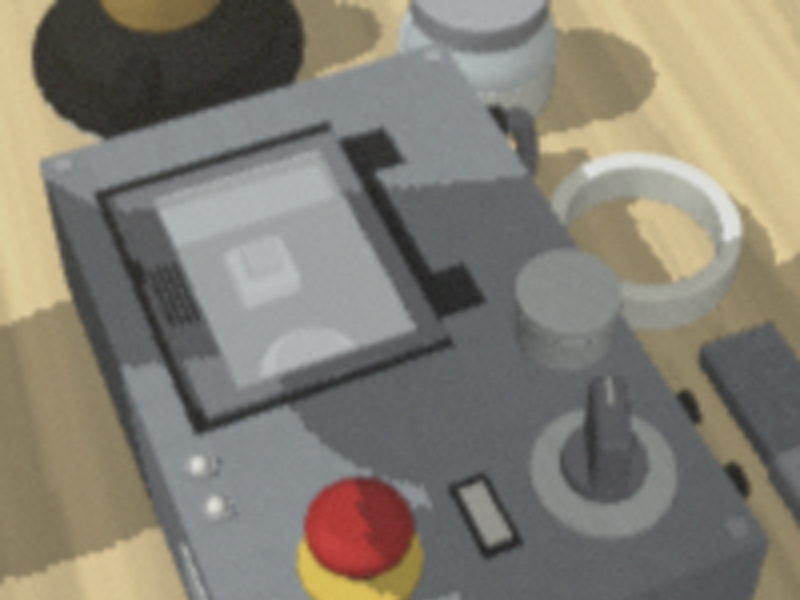

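Crop: the flap outline corners FL (100,192), BL (328,125), BR (450,342), FR (202,430); ribs at (175,295); the round button is at the right (arc near (310,350)), the square one left (262,270). Fit the box's pose.

```bash
cat >> h.py <<'E'
def fit(A,B):
    A=np.array(A)[:,:2];B=np.array(B)[:,:2];a=A-A.mean(0);b=B-B.mean(0)
    H=a.T@b;y=np.arctan2(H[0,1]-H[1,0],H[0,0]+H[1,1]);c,s=np.cos(y),np.sin(y);M=np.array([[c,-s],[s,c]])
    t=B.mean(0)-M@A.mean(0);return y,t,(A@M.T+t-B)
E
python3 - <<'E'
from h import *
px=[(100,192),(328,125),(450,342),(202,430),(42,160),(430,48),(765,545)]
md=[(-79,116),(29,116),(29,-16),(-79,-16),(-100,150),(100,150),(100,-150)]
W=[pt('d1',215+(u)/4,195+v/4,.09) for u,v in px]
y,t,r=fit(np.array(md)/1e3,W);print(np.degrees(y),t,(r*1e3).round(1).tolist())
rib=pt('d1',215+175/4,195+295/4,.091)
c,s=np.cos(y),np.sin(y);M=np.array([[c,-s],[s,c]])
print('rib meas',rib,'pred',M@[.029-.094,.05]+t, 'hinge',M@[.029,.05]+t,'rb',M@[.029-.052,.018]+t)
im=cv2.imread('pics/s1.png')[150:280,210:380];cv2.imwrite('pics/c2.png',cv2.resize(im,None,fx=4.6,fy=4.6,interpolation=cv2.INTER_CUBIC))
E
```

```text
4.6522542697185 [ 0.49937637 -0.06157775] [[-0.3, -3.8], [-0.5, -2.8], [-1.0, 0.9], [-1.6, 1.9], [-3.3, 0.9], [5.9, 2.8], [0.8, 0.0]]
rib meas [ 0.42925756 -0.01690876  0.091     ] pred [ 0.43053513 -0.0170145 ] hinge [ 0.52422543 -0.00939035] rb [ 0.47499221 -0.04550253]
```

```bash
cat >> h.py <<'E'
YAW=np.radians(4.65);HG=np.array([.5242,-.0094,.091])
BX=np.array([[np.cos(YAW),-np.sin(YAW),0],[np.sin(YAW),np.cos(YAW),0],[0,0,1]])
def pose():
    s=manip.state();q=s['tool_rot'];return np.array(s['tool_pos']),R.from_quat([q[1],q[2],q[3],q[0]]).as_matrix(),s
def info():
    p,M,s=pose()
    print('t',round(s['time'],2),'p',p.round(4),'hinge-frame mm',((p-HG)@BX*1e3).round(1),'F',np.round(s['contact_force'],1),'q',np.round(s['joint_pos'],2),'g',round(s['gripper_width'],2))
    print('tool axes in box:',(BX.T@M).round(3).tolist())
def todo(rel,Rbox=None):
    "rel: target in hinge frame (mm); Rbox: target rotation in box frame; print units in current tool frame"
    p,M,s=pose();d=M.T@(HG+BX@(np.array(rel)/1e3)-p);print('shift units',(d/.025).round(2))
    if Rbox is not None:
        e=R.from_matrix(M.T@BX@Rbox).as_rotvec();print('turn units',(np.degrees(e)/5).round(2))
def down(tilt):
    "tool y down, tilted so that body leans to the operator by tilt deg; columns=tool axes in box frame; jaws along y"
    a=np.radians(tilt);y=np.array([np.sin(a),0,-np.cos(a)]);x=np.array([0,-1.,0]);return np.c_[x,y,np.cross(x,y)]
E
python3 - <<'E'
from h import *
info()
D=down(0)
for s in (1,-1): 
    T=D@np.diag([s,1,s]);print(s);todo((-90,0,150),T)
s1=np.load('pics/d1.npz')
E
```

```text
t 0.1 p [ 0.1821 -0.5973  0.2075] hinge-frame mm [-388.7 -558.2  116.5] F [-0.6  0.2  0.1] q [-1.39  0.05  1.61 -0.    1.48 -0.12] g 1.0
tool axes in box: [[0.213, -0.0, 0.977], [-0.977, 0.002, 0.213], [-0.002, -1.0, 0.0]]
1
shift units [-19.27  -1.3   16.43]
turn units [-0.    2.46 -0.02]
-1
shift units [-19.27  -1.3   16.43]
turn units [-3.000e-02 -3.354e+01  0.000e+00]
```

Call:
{"name": "drive_tool", "arguments": {"motion": [[[0, -0.8, 0], [0, 0.82, 0], 1], [[0, -0.8, 0], [0, 0.82, 0], 1], [[0, -0.8, 0], [0, 0.82, 0], 1], [[-1, 0, 0.54], [0, 0, 0], 1], [[-1, 0, 0.54], [0, 0, 0], 1], [[-1, 0, 0.54], [0, 0, 0], 1], [[-1, 0, 0.54], [0, 0, 0], 1], [[-1, 0, 0.54], [0, 0, 0], 1], [[-1, 0, 0.54], [0, 0, 0], 1], [[-1, 0, 0.54], [0, 0, 0], 1], [[-1, 0, 0.54], [0, 0, 0], 1], [[-1, 0, 0.54], [0, 0, 0], 1]]}}

```text
time: 1.3
tool_pos: [0.2852, -0.3624, 0.268]
tool_rot: [0.52, -0.52, 0.48, -0.479]
contact_force: [-0.5, -0.4, 1.1]
gripper_width: -0.004
```

Call:
{"name": "drive_tool", "arguments": {"motion": [[[-1, 0, 0.54], [0, 0, 0], 1], [[-1, 0, 0.54], [0, 0, 0], 1], [[-1, 0, 0.54], [0, 0, 0], 1], [[-1, 0, 0.54], [0, 0, 0], 1], [[-1, 0, 0.54], [0, 0, 0], 1], [[-1, 0, 0.54], [0, 0, 0], 1], [[-1, 0, 0.54], [0, 0, 0], 1], [[-1, 0, 0.54], [0, 0, 0], 1], [[-1, 0, 0.54], [0, 0, 0], 1], [[-1, 0, 0.54], [0, 0, 0], 1], [[-1, 0, 0.54], [0, 0, 0], 1], [[0, 0, 0], [0, 0, 0], 1]]}}

```text
time: 2.5
tool_pos: [0.4111, -0.0753, 0.2681]
tool_rot: [0.521, -0.521, 0.479, -0.478]
contact_force: [-0.4, 0.4, -0.3]
gripper_width: -0.001
```

```bash
python3 - <<'E'
from h import *
info();todo((-92,0,60),down(0))
snap('wrist','w1')
E
```

```text
t 2.5 p [ 0.4111 -0.0753  0.2681] hinge-frame mm [-118.   -56.5  177.1] F [-0.4  0.4 -0.3] q [-0.36 -0.5   1.98  0.    1.66  1.13] g -0.0
tool axes in box: [[0.004, -0.001, 1.0], [-1.0, 0.001, 0.004], [-0.001, -1.0, -0.001]]
shift units [-2.25  4.69  1.05]
turn units [ 0.01  0.05 -0.01]
```

View pics/w1.png

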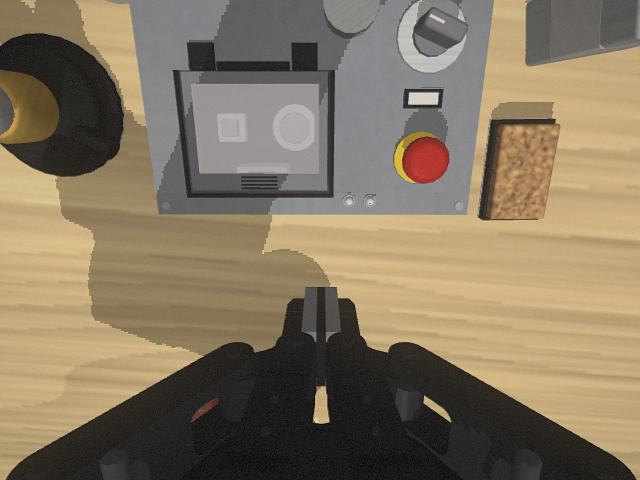

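Wrist view: well outline FL (188,196), FR (333,196), BR (334,70), BL (175,70); ribs (260,183), round button (294,127) on the right, square (232,128), box front corners (159,213), (468,213). Refine the pose from it.

```bash
python3 - <<'E'
from h import *
px=[(187,197),(334,197),(334,70),(174,70),(159,214),(469,214)]
md=[(-79,116),(-79,-16),(29,-16),(29,116),(-100,150),(-100,-150)]
W=[pt('w1',u,v,.09) for u,v in px]
y,t,r=fit(np.array(md)/1e3,W);print(np.degrees(y),t,(r*1e3).round(1).tolist())
c,s=np.cos(y),np.sin(y);M=np.array([[c,-s],[s,c]])
print('hinge',M@[.029,.05]+t,[pt('w1',u,v).round(3) for u,v in px])
for n,u,v,h in(('ribs',260,183,.091),('round',294,127,.064),('estop',426,160,.125)):
  p=pt('w1',u,v,h);print(n,((p-HG)@BX*1e3).round(1), 'depth',((pt('w1',u,v)-HG)@BX*1e3).round(1))
E
```

```text
5.104488290901339 [ 0.4973586  -0.05961796] [[3.1, -5.4], [2.6, 4.6], [-1.7, 3.3], [-1.6, -4.0], [-1.5, -1.2], [-0.9, 2.6]]
hinge [ 0.52179497 -0.00723606] [array([0.406, 0.054, 0.092]), array([ 0.418, -0.087,  0.092]), array([ 0.529, -0.076,  0.093]), array([0.517, 0.061, 0.093]), array([0.359, 0.12 , 0.002]), array([ 0.392, -0.259,  0.002])]
ribs [-99.3   1.7  -0. ] depth [-98.8   1.3   2.4]
round [-48.7 -29.6 -27. ] depth [-47.9 -31.6   1.6]
estop [ -73.2 -144.4   34. ] depth [ -73.  -143.9   35.9]
```

```bash
sed -i 's/^YAW=.*/YAW=np.radians(4.85);HG=np.array([.5225,-.0080,.091])/' h.py; python3 - <<'E'
from h import *
info();todo((-92,0,20),down(0))
E
```

```text
t 2.55 p [ 0.4108 -0.0766  0.2681] hinge-frame mm [-117.1  -58.9  177.1] F [-0.  -0.7 -1.6] q [-0.36 -0.5   1.98 -0.    1.66  1.12] g 0.0
tool axes in box: [[-0.0, -0.001, 1.0], [-1.0, 0.0, -0.0], [-0.0, -1.0, -0.001]]
shift units [-2.36  6.28  1.01]
turn units [ 0.01 -0.01 -0.  ]
```

Call:
{"name": "drive_tool", "arguments": {"motion": [[[-0.8, 1, 0.34], [0, 0, 0], 1], [[-0.8, 1, 0.34], [0, 0, 0], 1], [[-0.76, 1, 0.33], [0, 0, 0], 1], [[0, 1, 0], [0, 0, 0], 1], [[0, 1, 0], [0, 0, 0], 1], [[0, 0.8, 0], [0, 0, 0], 1], [[0, 0.4, 0], [0, 0, 0], 1], [[0, 0, 0], [0, 0, 0], 1], [[0, 0, 0], [0, 0, 0], 1]]}}

```text
time: 3.45
tool_pos: [0.4316, -0.0173, 0.1144]
tool_rot: [0.52, -0.52, 0.479, -0.48]
contact_force: [1.0, 0.4, -0.1]
gripper_width: 0.0
```

```bash
python3 - <<'E'
from h import *
info();todo((-92,0,-4),down(0))
E
```

```text
t 3.45 p [ 0.4316 -0.0173  0.1144] hinge-frame mm [-91.4  -1.6  23.4] F [ 1.   0.4 -0.1] q [-0.21 -0.36  2.14 -0.    1.36  1.28] g 0.0
tool axes in box: [[-0.004, 0.001, 1.0], [-1.0, -0.0, -0.004], [0.0, -1.0, 0.001]]
shift units [-0.07  1.1  -0.03]
turn units [-0.01 -0.05  0.  ]
```

Call:
{"name": "drive_tool", "arguments": {"motion": [[[0, 0.4, 0], [0, 0, 0], 1], [[0, 0.3, 0], [0, 0, 0], 1], [[0, 0.1, 0], [0, 0, 0], 1], [[0, 0.08, 0], [0, 0, 0], 1], [[0, 0.08, 0], [0, 0, 0], 1], [[0, 0, 0], [0, 0, 0], 1]]}}

```text
time: 4.05
tool_pos: [0.4311, -0.0167, 0.0894]
tool_rot: [-0.52, 0.52, -0.479, 0.479]
contact_force: [-0.4, -0.7, 0.1]
gripper_width: 0.003
```

Call:
{"name": "drive_tool", "arguments": {"motion": [[[0, 0.06, 0], [0, 0, 0], 1], [[0, 0.06, 0], [0, 0, 0], 1], [[0, 0, 0], [0, 0, 0], 1]]}}

```text
time: 4.35
tool_pos: [0.431, -0.0167, 0.0864]
tool_rot: [-0.52, 0.52, -0.479, 0.479]
contact_force: [0.5, -0.4, 0.1]
gripper_width: -0.001
```

```bash
python3 - <<'E'
from h import *
info();d=snap('wrist','w2');s=snap('side','d2')
a=cv2.resize(d['img'][:,120:520],(600,720))[120:];b=cv2.resize(s['img'][190:340,190:340],(600,600))
cv2.imwrite('pics/c3.png',cv2.resize(np.hstack([a,b]),(800,400)))
E
```

```text
t 4.35 p [ 0.431  -0.0167  0.0864] hinge-frame mm [-91.9  -0.9  -4.6] F [ 0.5 -0.4  0.1] q [-0.21 -0.33  2.17  0.    1.3   1.28] g -0.0
tool axes in box: [[-0.003, -0.0, 1.0], [-1.0, 0.0, -0.003], [-0.0, -1.0, -0.0]]
```

View pics/c3.png

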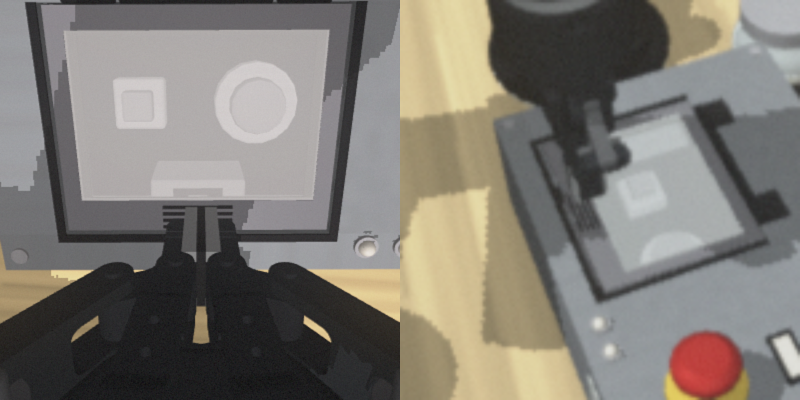

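The fingertip sits over the ribs (left panel about (200,210)), laterally right; no contact force yet. Going on down in small steps.

Call:
{"name": "drive_tool", "arguments": {"motion": [[[0, 0.06, 0], [0, 0, 0], 1], [[0, 0, 0], [0, 0, 0], 1]]}}

```text
time: 4.65
tool_pos: [0.431, -0.0167, 0.0849]
tool_rot: [-0.52, 0.52, -0.479, 0.479]
contact_force: [0.4, -0.4, -1.0]
gripper_width: -0.0
```

Call:
{"name": "drive_tool", "arguments": {"motion": [[[0, 0.06, 0], [0, 0, 0], 1], [[0, 0, 0], [0, 0, 0], 1]]}}

```text
time: 4.85
tool_pos: [0.431, -0.0167, 0.0834]
tool_rot: [-0.52, 0.52, -0.479, 0.479]
contact_force: [0.6, -0.6, 0.0]
gripper_width: -0.004
```

```bash
python3 - <<'E'
from h import *
d=snap('wrist','w3')
# c3 left panel px -> wrist: panel scale 400/600*600/400... u=120+U, v=(V*1.5+120)/1.5
for f in('w2','w3'):
  for n,U,V in(('front rim L',120,215),('front rim R',290,215),('front rim L2',90,225),('box front L',40,255),('box R',385,200),('finger L',190,225),('finger R',212,225),('rim R mid',345,100),('lid back',60,10)):
    print(f,n,((pt(f,120+U,V+80)-HG)@BX*1e3).round(1))
E
```

```text
w2 front rim L [-96.2  38.8   1.7]
w2 front rim R [-96.4 -44.6   1.8]
w2 front rim L2 [-101.5   54.     2. ]
w2 box front L [-119.3   81.7    0.8]
w2 box R [-88.9 -90.5   0.9]
w2 finger L [-81.2   3.2  39.1]
w2 finger R [-80.8  -5.1  39.8]
w2 rim R mid [-39.9 -64.9   1.8]
w2 lid back [-2.3 57.2  0.6]
w3 front rim L [-94.4  38.    2.1]
w3 front rim R [-94.7 -43.7   2.1]
w3 front rim L2 [-100.    53.     1.7]
w3 box front L [-117.2   80.1    1. ]
w3 box R [-87.5 -88.8   0.9]
w3 finger L [-81.    3.2  36.4]
w3 finger R [-81.2  -5.2  36.1]
w3 rim R mid [-39.9 -65.   -1.4]
w3 lid back [-2.6 55.6  2.2]
```

```bash
python3 - <<'E'
from h import *
for U in (190,212,200):
  for V in range(196,232,3):
    print(U,V,((pt('w3',120+U,V+80)-HG)@BX*1e3).round(1),end=' ')
  print()
im=cv2.imread('pics/w3.png')[220:370,220:420];cv2.imwrite('pics/c4.png',cv2.resize(im,(800,600),interpolation=cv2.INTER_CUBIC))
E
```

```text
190 196 [-84.8   4.2   1.5] 190 199 [-86.2   4.2   1.8] 190 202 [-87.9   4.2   1.7] 190 205 [-89.3   4.3   2.1] 190 208 [-80.7   3.6  22.6] 190 211 [-81.1   3.5  24.6] 190 214 [-80.7   3.4  27.9] 190 217 [-81.4   3.4  29.2] 190 220 [-81.1   3.3  32.2] 190 223 [-81.1   3.2  34.7] 190 226 [-81.    3.1  37.1] 190 229 [-80.7   3.1  40. ] 
212 196 [-84.9  -6.2   1.5] 212 199 [-86.5  -6.2   1.3] 212 202 [-87.9  -6.2   1.7] 212 205 [-89.6  -6.2   1.4] 212 208 [-80.9  -5.6  22.4] 212 211 [-80.9  -5.5  24.9] 212 214 [-81.1  -5.4  27.3] 212 217 [-80.9  -5.4  30.2] 212 220 [-81.1  -5.3  32.4] 212 223 [-81.   -5.2  34.9] 212 226 [-81.3  -5.2  36.6] 212 229 [-81.2  -5.1  39.1] 
200 196 [-84.7  -0.5   1.9] 200 199 [-86.3  -0.5   1.7] 200 202 [-88.1  -0.5   1.3] 200 205 [-89.6  -0.5   1.4] 200 208 [-81.2  -0.6  21.7] 200 211 [-81.   -0.6  24.7] 200 214 [-80.9  -0.6  27.6] 200 217 [-80.9  -0.6  30.1] 200 220 [-81.1  -0.6  32.2] 200 223 [-80.9  -0.6  35.1] 200 226 [-81.2  -0.6  36.9] 200 229 [-81.   -0.6  39.4]
```

View pics/c4.png

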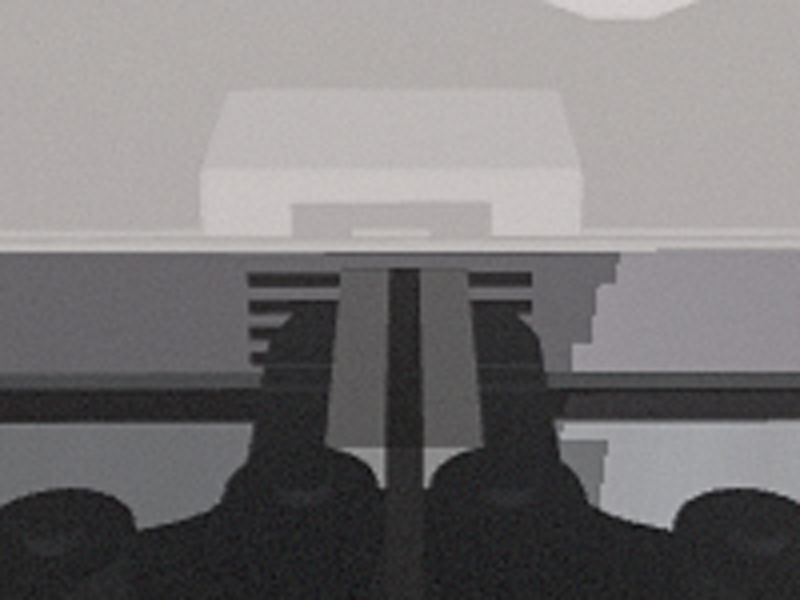

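```bash
python3 - <<'E'
from h import *
d=snap('side','d3');info()
for v in range(244,276,3):
  print(v,[((pt('d3',u,v)-HG)@BX*1e3).round(0).tolist() for u in (252,255,258,261,264,267)])
im=d['img'][225:300,215:315];cv2.imwrite('pics/c5.png',cv2.resize(im,(800,600),interpolation=cv2.INTER_CUBIC))
E
```

```text
t 4.95 p [ 0.4311 -0.0168  0.0835] hinge-frame mm [-91.8  -1.   -7.5] F [-0.1 -0.5 -0.1] q [-0.21 -0.33  2.17 -0.    1.3   1.28] g 0.0
tool axes in box: [[-0.004, -0.0, 1.0], [-1.0, -0.0, -0.004], [0.0, -1.0, -0.0]]
244 [[-102.0, -17.0, 82.0], [-97.0, -17.0, 80.0], [-92.0, -16.0, 76.0], [-94.0, -44.0, 106.0], [-92.0, -52.0, 113.0], [-88.0, -53.0, 112.0]]
247 [[-102.0, -14.0, 72.0], [-97.0, -14.0, 70.0], [-99.0, -44.0, 102.0], [-95.0, -46.0, 102.0], [-93.0, -54.0, 109.0], [-89.0, -56.0, 109.0]]
250 [[-102.0, -10.0, 61.0], [-98.0, -16.0, 65.0], [-102.0, -52.0, 105.0], [-98.0, -56.0, 108.0], [-94.0, -58.0, 108.0], [-90.0, -59.0, 107.0]]
253 [[-100.0, 1.0, 42.0], [-102.0, -29.0, 73.0], [-103.0, -57.0, 104.0], [-100.0, -61.0, 107.0], [-96.0, -62.0, 106.0], [-91.0, -62.0, 104.0]]
256 [[-100.0, 4.0, 30.0], [-102.0, -28.0, 65.0], [-101.0, -45.0, 84.0], [-100.0, -61.0, 101.0], [-95.0, -57.0, 94.0], [-79.0, -8.0, 33.0]]
259 [[-98.0, 23.0, 1.0], [-99.0, -8.0, 35.0], [-95.0, -15.0, 41.0], [-90.0, -14.0, 38.0], [-86.0, -13.0, 35.0], [-79.0, -8.0, 26.0]]
262 [[-100.0, 17.0, 0.0], [-99.0, -6.0, 26.0], [-96.0, -14.0, 33.0], [-91.0, -14.0, 30.0], [-86.0, -14.0, 29.0], [-80.0, -8.0, 19.0]]
265 [[-101.0, 12.0, -1.0], [-100.0, -6.0, 18.0], [-96.0, -10.0, 21.0], [-91.0, -12.0, 21.0], [-83.0, 2.0, 1.0], [-78.0, 2.0, -1.0]]
268 [[-101.0, 16.0, -14.0], [-99.0, 3.0, 0.0], [-94.0, 1.0, -0.0], [-90.0, -1.0, 1.0], [-85.0, -3.0, 0.0], [-80.0, -4.0, -1.0]]
271 [[-105.0, -0.0, -1.0], [-101.0, -3.0, -0.0], [-96.0, -5.0, -0.0], [-92.0, -7.0, 0.0], [-87.0, -9.0, -0.0], [-82.0, -11.0, -1.0]]
274 [[-107.0, -6.0, -1.0], [-101.0, 3.0, -15.0], [-98.0, -11.0, -1.0], [-94.0, -13.0, 1.0], [-89.0, -15.0, -1.0], [-84.0, -16.0, -1.0]]
```

View pics/c5.png

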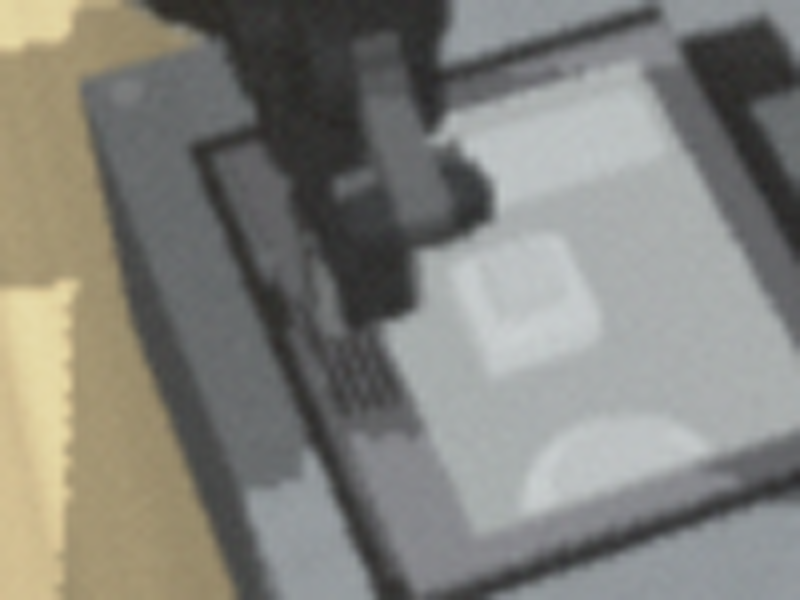

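Both cameras agree that the real fingertip is about 19–21 mm above the flap (c5: tip at (375,315), above the ribs), while the reported TCP is at −7.5 mm: the actual finger end lies about 27–28 mm behind the reported TCP. I'll work with the cameras and the force reading, descending gently.

Call:
{"name": "drive_tool", "arguments": {"motion": [[[0, 0.2, 0], [0, 0, 0], 1], [[0, 0.2, 0], [0, 0, 0], 1], [[0, 0.16, 0], [0, 0, 0], 1], [[0, 0.08, 0], [0, 0, 0], 1], [[0, 0, 0], [0, 0, 0], 1]]}}

```text
time: 5.45
tool_pos: [0.4308, -0.0167, 0.0674]
tool_rot: [-0.52, 0.52, -0.48, 0.479]
contact_force: [-1.8, 0.3, 2.6]
gripper_width: -0.001
```

Call:
{"name": "drive_tool", "arguments": {"motion": [[[0, 0.08, 0], [0, 0, 0], 1], [[0, 0.08, 0], [0, 0, 0], 1], [[0, 0, 0], [0, 0, 0], 1]]}}

```text
time: 5.75
tool_pos: [0.4314, -0.0168, 0.0637]
tool_rot: [0.52, -0.52, 0.479, -0.479]
contact_force: [-1.8, 0.3, 3.7]
gripper_width: 0.001
```

Call:
{"name": "drive_tool", "arguments": {"motion": [[[0, 0.06, 0], [0, 0, 0], 1], [[0, 0, 0], [0, 0, 0], 1]]}}

```text
time: 5.95
tool_pos: [0.4315, -0.0168, 0.0622]
tool_rot: [0.52, -0.52, 0.479, -0.48]
contact_force: [-1.2, 1.6, 4.7]
gripper_width: -0.001
```

Call:
{"name": "drive_tool", "arguments": {"motion": [[[0, 0.06, 0], [0, 0, 0], 1], [[0, 0, 0], [0, 0, 0], 1]]}}

```text
time: 6.15
tool_pos: [0.4315, -0.0167, 0.0613]
tool_rot: [0.52, -0.52, 0.479, -0.479]
contact_force: [-3.0, -0.0, 6.9]
gripper_width: 0.001
```

Call:
{"name": "drive_tool", "arguments": {"motion": [[[0, 0.05, 0], [0, 0, 0], 1], [[0, 0, 0], [0, 0, 0], 1]]}}

```text
time: 6.35
tool_pos: [0.4316, -0.0168, 0.0611]
tool_rot: [-0.52, 0.52, -0.479, 0.479]
contact_force: [-6.6, 1.9, 14.1]
gripper_width: -0.002
```

Force jumped to 14 N: at the stop. Letting go fast, straight up.

Call:
{"name": "drive_tool", "arguments": {"motion": [[[0, -1, 0], [0, 0, 0], 1], [[0, -1, 0], [0, 0, 0], 1], [[0, -1, 0], [0, 0, 0], 1], [[0, -1, 0], [0, 0, 0], 1], [[0, -1, 0], [0, 0, 0], 1], [[0, -1, 0], [0, 0, 0], 1], [[0, -1, 0], [0, 0, 0], 1], [[0, 0, 0], [0, 0, 0], 1], [[0, 0, 0], [0, 0, 0], 1], [[0, 0, 0], [0, 0, 0], 1], [[0, 0, 0], [0, 0, 0], 1], [[0, 0, 0], [0, 0, 0], 1]]}}

```text
time: 7.55
tool_pos: [0.4306, -0.0167, 0.233]
tool_rot: [-0.519, 0.52, -0.48, 0.479]
contact_force: [0.3, 0.6, 0.2]
gripper_width: -0.004
```

Call:
{"name": "drive_tool", "arguments": {"motion": [[[0, 0, 0], [0, 0, 0], 1], [[0, 0, 0], [0, 0, 0], 1], [[0, 0, 0], [0, 0, 0], 1], [[0, 0, 0], [0, 0, 0], 1], [[0, 0, 0], [0, 0, 0], 1], [[0, 0, 0], [0, 0, 0], 1], [[0, 0, 0], [0, 0, 0], 1], [[0, 0, 0], [0, 0, 0], 1]]}}

```text
time: 8.35
tool_pos: [0.4312, -0.0168, 0.2344]
tool_rot: [-0.52, 0.52, -0.479, 0.479]
contact_force: [0.6, 0.4, 0.2]
gripper_width: -0.006
```

```bash
sed -i 's/^def pose/L=0.0245 # real finger end behind TCP\ndef pose/; s/HG+BX@(np.array(rel)\/1e3)-p)/HG+BX@(np.array(rel)\/1e3)-p)+(M.T@(BX@Rbox)[:,1] if Rbox is not None else np.r_[0,1,0])*L/; s/((p-HG)@BX\*1e3).round(1),/((p-L*M[:,1]-HG)@BX*1e3).round(1),/' h.py
python3 - <<'E'
from h import *
info();todo((-55,-32,20),down(25))
d=snap('wrist','w4');s=snap('side','d4')
b=cv2.resize(s['img'][150:350,180:430],(750,600));a=cv2.resize(d['img'],(800,600))
cv2.imwrite('pics/c6.png',cv2.resize(np.hstack([a,b]),(800,310)))
E
```

```text
t 8.35 p [ 0.4312 -0.0168  0.2344] hinge-frame mm [-91.7  -1.  167.9] F [0.6 0.4 0.2] q [-0.21 -0.45  2.01 -0.    1.59  1.28] g -0.01
tool axes in box: [[-0.004, 0.0, 1.0], [-1.0, -0.0, -0.004], [0.0, -1.0, 0.0]]
shift units [1.23 5.82 1.89]
turn units [ 5.   -0.04  0.01]
```

View pics/c6.png

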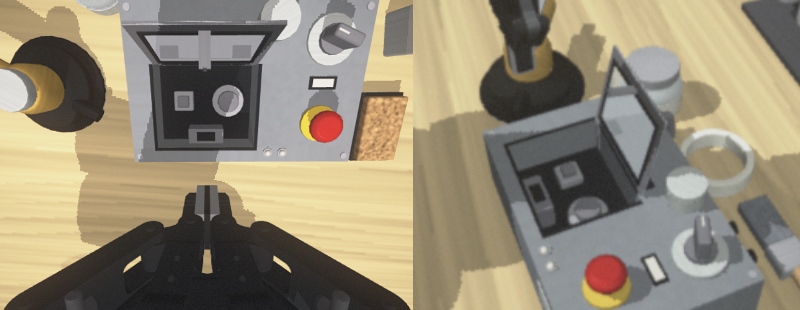

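The flap is open; round button at panel (227,99), i.e. wrist pixel about (352,153), square at (184,100). Measure the cap by depth.

```bash
python3 - <<'E'
from h import *
a=np.load('pics/w4.npz');z=a['z'];K=a['K'];W=a['W']
v,u=np.mgrid[120:190,250:400];zz=z[120:190,250:400]
P=np.stack([(u-K[0,2])/K[0,0]*zz,(v-K[1,2])/K[1,1]*zz,zz],-1)@W[:3,:3].T+W[:3,3]
Q=(P-HG)@BX*1e3
for lo,hi in((0,-70),(-10,-60)):
  m=(Q[...,2]>-31)&(Q[...,2]<-20)&(Q[...,1]<lo)&(Q[...,1]>hi)&(Q[...,0]>-72)&(Q[...,0]<-30)
  q=Q[m];print(len(q),q.mean(0).round(1),np.percentile(q,[2,98],axis=0).round(1).tolist())
print(((pt('w4',352,153)-HG)@BX*1e3).round(1),((pt('w4',285,155)-HG)@BX*1e3).round(1))
E
```

```text
939 [-47.9 -34.5 -25.4] [[-64.3, -65.0, -29.4], [-34.3, -17.6, -21.8]]
833 [-47.6 -30.6 -25.4] [[-61.1, -43.9, -28.0], [-34.4, -17.6, -23.7]]
[-43.9 -29.3 -25.2] [-45.7  31.6 -27. ]
```

```bash
python3 - <<'E'
from h import *
d=manip.grab_frame('wrist');print(d['T_tool_cam'].round(3).tolist())
info();
for t in(20,):todo((-45,-31,20),down(t))
E
```

```text
[[1.0, 0.0, -0.0, -0.0], [0.001, -0.306, 0.952, -0.167], [0.0, -0.952, -0.306, 0.079], [0.0, 0.0, 0.0, 1.0]]
t 8.5 p [ 0.4312 -0.0168  0.2344] hinge-frame mm [-91.7  -1.  167.9] F [0.1 1.1 0.2] q [-0.21 -0.45  2.01  0.    1.59  1.28] g 0.0
tool axes in box: [[-0.004, 0.0, 1.0], [-1.0, 0.0, -0.004], [-0.0, -1.0, 0.0]]
shift units [1.19 5.86 2.21]
turn units [ 4.   -0.04  0.01]
```

Call:
{"name": "drive_tool", "arguments": {"motion": [[[0.4, 0, 0], [1, 0, 0], 1], [[0.4, 0, 0], [1, 0, 0], 1], [[0.4, 0, 0], [1, 0, 0], 1], [[0, 0, 0], [1, 0, 0], 1], [[0, 0, 0], [1, 0, 0], 1], [[0, 0, 0], [0, 0, 0], 1]]}}

```text
time: 9.1
tool_pos: [0.4322, -0.0469, 0.2331]
tool_rot: [0.619, -0.395, 0.365, -0.572]
contact_force: [0.3, 0.7, 0.2]
gripper_width: -0.001
```

```bash
python3 - <<'E'
from h import *
info();todo((-42,-31,60),down(25));todo((-42,-31,-12),down(25))
E
```

```text
t 9.1 p [ 0.4322 -0.0469  0.2331] hinge-frame mm [-103.6  -31.1  164.4] F [0.3 0.7 0.2] q [-0.43 -0.83  2.28  0.21  1.32  1.05] g -0.0
tool axes in box: [[-0.005, 0.423, 0.906], [-1.0, -0.002, -0.005], [0.0, -0.906, 0.423]]
shift units [-0.02  4.82  0.47]
turn units [ 0.   -0.06  0.03]
shift units [-0.02  7.43 -0.75]
turn units [ 0.   -0.06  0.03]
```

Call:
{"name": "drive_tool", "arguments": {"motion": [[[0, 1, -0.1], [0, 0, 0], 1], [[0, 1, -0.1], [0, 0, 0], 1], [[0, 1, -0.1], [0, 0, 0], 1], [[0, 1, -0.1], [0, 0, 0], 1], [[0, 1, -0.1], [0, 0, 0], 1], [[0, 1, -0.1], [0, 0, 0], 1], [[0, 0.8, -0.1], [0, 0, 0], 1], [[0, 0.63, -0.05], [0, 0, 0], 1], [[0, 0, 0], [0, 0, 0], 1], [[0, 0, 0], [0, 0, 0], 1]]}}

```text
time: 10.1
tool_pos: [0.4952, -0.0415, 0.0582]
tool_rot: [0.62, -0.396, 0.365, -0.571]
contact_force: [0.4, 0.3, 0.5]
gripper_width: 0.001
```

```bash
python3 - <<'E'
from h import *
info();todo((-42,-31,-28),down(25));d=snap('wrist','w5')
cv2.imwrite('pics/w5c.png',d['img'][80:480])
E
```

```text
t 10.1 p [ 0.4952 -0.0415  0.0582] hinge-frame mm [-40.4 -31.  -10.6] F [0.4 0.3 0.5] q [-0.34 -0.43  2.34  0.23  0.85  1.03] g 0.0
tool axes in box: [[-0.003, 0.421, 0.907], [-1.0, -0.001, -0.003], [-0.0, -0.907, 0.421]]
shift units [-0.    0.6  -0.35]
turn units [ 0.02 -0.03  0.01]
```

View pics/w5c.png

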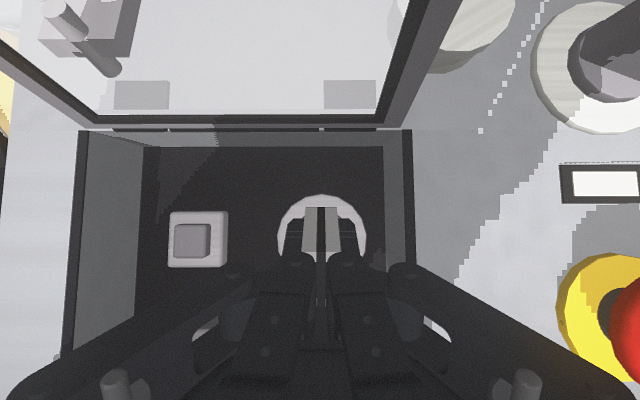

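Fingertips at (321,210) stand over the round bezel (centre about (322,240)), clear of the square button at (198,240). Press down.

Call:
{"name": "drive_tool", "arguments": {"motion": [[[0, 0.2, -0.11], [0, 0, 0], 1], [[0, 0.12, -0.06], [0, 0, 0], 1], [[0, 0.08, -0.04], [0, 0, 0], 1], [[0, 0.08, -0.04], [0, 0, 0], 1], [[0, 0, 0], [0, 0, 0], 1]]}}

```text
time: 10.65
tool_pos: [0.4944, -0.0418, 0.0447]
tool_rot: [0.62, -0.395, 0.364, -0.572]
contact_force: [-1.5, 1.1, 2.0]
gripper_width: -0.003
```

Call:
{"name": "drive_tool", "arguments": {"motion": [[[0, 0.08, -0.04], [0, 0, 0], 1], [[0, 0, 0], [0, 0, 0], 1]]}}

```text
time: 10.85
tool_pos: [0.4947, -0.0418, 0.0427]
tool_rot: [0.62, -0.395, 0.364, -0.572]
contact_force: [-0.9, -0.3, 3.1]
gripper_width: -0.001
```

Call:
{"name": "drive_tool", "arguments": {"motion": [[[0, 0.07, -0.03], [0, 0, 0], 1], [[0, 0, 0], [0, 0, 0], 1]]}}

```text
time: 11.05
tool_pos: [0.4947, -0.0419, 0.0408]
tool_rot: [0.62, -0.395, 0.364, -0.572]
contact_force: [-2.2, 0.2, 5.0]
gripper_width: 0.0
```

Call:
{"name": "drive_tool", "arguments": {"motion": [[[0, 0.06, -0.03], [0, 0, 0], 1], [[0, 0, 0], [0, 0, 0], 1]]}}

```text
time: 11.25
tool_pos: [0.495, -0.0419, 0.0402]
tool_rot: [0.62, -0.395, 0.364, -0.572]
contact_force: [-8.3, 0.5, 12.9]
gripper_width: 0.003
```

Call:
{"name": "drive_tool", "arguments": {"motion": [[[0, 0.05, -0.02], [0, 0, 0], 1], [[0, 0, 0], [0, 0, 0], 1]]}}

```text
time: 11.45
tool_pos: [0.496, -0.0421, 0.0402]
tool_rot: [0.621, -0.394, 0.363, -0.572]
contact_force: [-8.8, 1.9, 15.8]
gripper_width: 0.001
```

Button bottomed out at 16 N (about 6 mm travel). Rising straight up again, then levelling the tool.

Call:
{"name": "drive_tool", "arguments": {"motion": [[[0, -0.2, 0.09], [0, 0, 0], 1], [[0, -0.4, 0.18], [0, 0, 0], 1], [[0, -0.9, 0.42], [0, 0, 0], 1], [[0, -0.9, 0.42], [0, 0, 0], 1], [[0, -0.9, 0.42], [0, 0, 0], 1], [[0, -0.9, 0.42], [0, 0, 0], 1], [[0, -0.9, 0.42], [0, 0, 0], 1], [[0, -0.9, 0.42], [0, 0, 0], 1], [[0, -0.9, 0.42], [0, 0, 0], 1], [[0, 0, 0], [0, 0, 0], 1]]}}

```text
time: 12.45
tool_pos: [0.4956, -0.0423, 0.2322]
tool_rot: [0.621, -0.394, 0.362, -0.573]
contact_force: [-0.6, 0.4, -0.2]
gripper_width: 0.001
```

Call:
{"name": "drive_tool", "arguments": {"motion": [[[0, 0, 0], [-1, 0, 0], 1], [[0, 0, 0], [-1, 0, 0], 1], [[0, 0, 0], [-1, 0, 0], 1], [[0, 0, 0], [-1, 0, 0], 1], [[0, 0, 0], [-1, 0, 0], 1], [[0, 0, 0], [0, 0, 0], 1]]}}

```text
time: 13.05
tool_pos: [0.4944, -0.0414, 0.2255]
tool_rot: [-0.519, 0.521, -0.48, 0.478]
contact_force: [-0.1, -0.3, -0.4]
gripper_width: -0.001
```

```bash
python3 - <<'E'
from h import *
info();todo((65,0,150),down(0))
d=snap('side','d5');a=np.load('pics/d5.npz')
d0=np.load('pics/d4.npz')
w=snap('wrist','w6')
cv2.imwrite('pics/c7.png',cv2.resize(np.hstack([cv2.resize(w['img'],(640,480)),d['img'][100:340,180:500].repeat(2,0).repeat(2,1)]),(800,300)))
E
```

```text
t 13.05 p [ 0.4944 -0.0414  0.2255] hinge-frame mm [-30.7 -31.  159. ] F [-0.1 -0.3 -0.4] q [-0.23 -0.27  1.88 -0.    1.53  1.26] g -0.0
tool axes in box: [[-0.003, -0.005, 1.0], [-1.0, 0.001, -0.003], [-0.001, -1.0, -0.005]]
shift units [-1.25  0.34  3.83]
turn units [ 0.05 -0.03 -0.01]
```

View pics/c7.png

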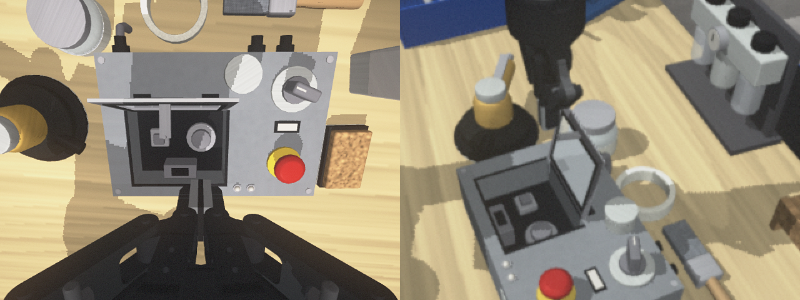

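Picture: flap upright (wrist panel, edge at row 102), all things in place, well clear. Move over the flap and lower behind it.

Call:
{"name": "drive_tool", "arguments": {"motion": [[[-0.42, 0, 0.96], [0, 0, 0], 1], [[-0.42, 0, 0.96], [0, 0, 0], 1], [[-0.41, 0, 0.96], [0, 0, 0], 1], [[0, 0.34, 0.95], [0, 0, 0], 1], [[0, 0, 0], [0, 0, 0], 1], [[0, 1, 0], [0, 0, 0], 1], [[0, 1, 0], [0, 0, 0], 1], [[0, 0.8, 0], [0, 0, 0], 1], [[0, 0, 0], [0, 0, 0], 1], [[0, 0, 0], [0, 0, 0], 1]]}}

```text
time: 14.15
tool_pos: [0.5862, -0.0031, 0.1495]
tool_rot: [-0.52, 0.52, -0.479, 0.479]
contact_force: [0.6, 0.2, 0.1]
gripper_width: 0.001
```

```bash
python3 - <<'E'
from h import *
info();todo((11,0,80),down(0))
d=snap('side','d6')
cv2.imwrite('pics/c8.png',cv2.resize(d['img'][100:340,180:500],(800,600)))
E
```

```text
t 14.15 p [ 0.5862 -0.0031  0.1495] hinge-frame mm [63.9 -0.5 83. ] F [0.6 0.2 0.1] q [-0.13  0.    1.76  0.    1.37  1.36] g 0.0
tool axes in box: [[-0.004, -0.0, 1.0], [-1.0, 0.0, -0.004], [-0.0, -1.0, -0.0]]
shift units [-0.01  0.12 -2.11]
turn units [ 0.   -0.05 -0.  ]
```

View pics/c8.png

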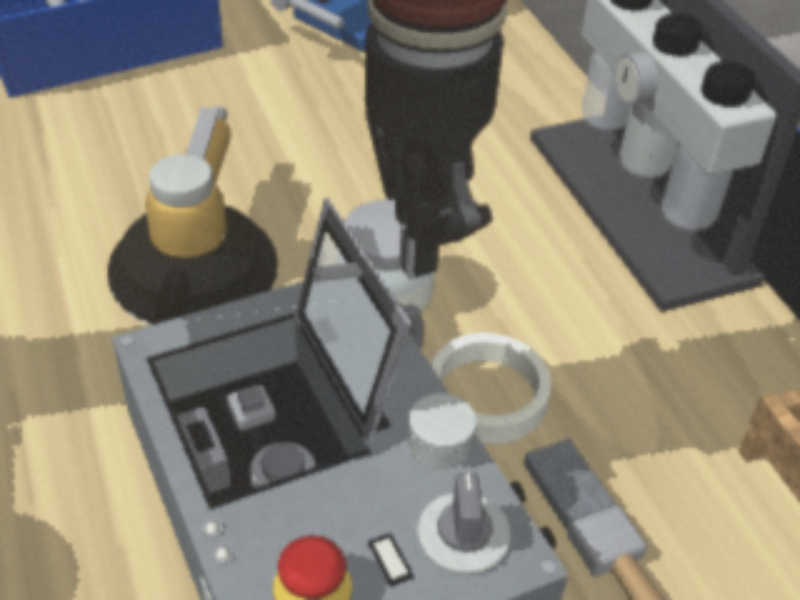

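The finger (420,265) stands behind the flap's outer face near its upper edge. Now push it over along an arc.

Call:
{"name": "drive_tool", "arguments": {"motion": [[[0, -0.12, 0], [0, 0, 0], 1], [[0, -0.12, -0.35], [0, 0, 0], 1], [[0, 0, -0.35], [0, 0, 0], 1], [[0, 0, -0.3], [0, 0, 0], 1], [[0, 0, -0.28], [0, 0, 0], 1], [[0, 0, -0.28], [0, 0, 0], 1], [[0, 0, -0.28], [0, 0, 0], 1], [[0, 0, -0.28], [0, 0, 0], 1], [[0, 0.02, -0.31], [0, 0, 0], 1], [[0, 0.03, -0.31], [0, 0, 0], 1], [[0, 0.03, -0.31], [0, 0, 0], 1]]}}

```text
time: 15.3
tool_pos: [0.5103, -0.009, 0.1525]
tool_rot: [-0.52, 0.52, -0.479, 0.479]
contact_force: [4.4, 0.8, -1.1]
gripper_width: -0.0
```

```bash
python3 - <<'E'
from h import *
info();todo((-34.5,0,79),down(0))
E
```

```text
t 15.3 p [ 0.5103 -0.009   0.1525] hinge-frame mm [-12.2   0.   86. ] F [ 4.4  0.8 -1.1] q [-0.16 -0.18  1.93  0.    1.39  1.33] g -0.0
tool axes in box: [[-0.004, -0.0, 1.0], [-1.0, 0.0, -0.004], [-0.0, -1.0, -0.0]]
shift units [ 0.    0.28 -0.89]
turn units [ 0.   -0.04 -0.  ]
```

Call:
{"name": "drive_tool", "arguments": {"motion": [[[0, 0.07, -0.3], [0, 0, 0], 1], [[0, 0.09, -0.3], [0, 0, 0], 1], [[0, 0.12, -0.29], [0, 0, 0], 1], [[0, 0.17, -0.27], [0, 0, 0], 1], [[0, 0.19, -0.26], [0, 0, 0], 1], [[0, 0.2, -0.25], [0, 0, 0], 1], [[0, 0.22, -0.24], [0, 0, 0], 1], [[0, 0.23, -0.23], [0, 0, 0], 1], [[0, 0.25, -0.21], [0, 0, 0], 1]]}}

```text
time: 16.2
tool_pos: [0.4524, -0.0139, 0.1146]
tool_rot: [0.52, -0.52, 0.479, -0.48]
contact_force: [4.5, 0.2, 1.9]
gripper_width: -0.001
```

```bash
python3 - <<'E'
from h import *
info();todo((-84,0,25),down(0));todo((-89,0,5),down(0))
E
```

```text
t 16.2 p [ 0.4524 -0.0139  0.1146] hinge-frame mm [-70.4   0.1  48.1] F [4.5 0.2 1.9] q [-0.2  -0.3   2.1  -0.    1.35  1.29] g -0.0
tool axes in box: [[-0.004, 0.001, 1.0], [-1.0, -0.0, -0.004], [0.0, -1.0, 0.001]]
shift units [ 0.    0.92 -0.55]
turn units [-0.01 -0.04  0.  ]
shift units [ 0.01  1.72 -0.75]
turn units [-0.01 -0.04  0.  ]
```

Call:
{"name": "drive_tool", "arguments": {"motion": [[[0, 0.22, -0.18], [0, 0, 0], 1], [[0, 0.23, -0.15], [0, 0, 0], 1], [[0, 0.23, -0.12], [0, 0, 0], 1], [[0, 0.23, -0.1], [0, 0, 0], 1], [[0, 0.22, -0.07], [0, 0, 0], 1], [[0, 0.2, -0.05], [0, 0, 0], 1], [[0, 0.2, -0.04], [0, 0, 0], 1], [[0, 0.18, -0.04], [0, 0, 0], 1], [[0, 0, 0], [0, 0, 0], 1]]}}

```text
time: 17.1
tool_pos: [0.433, -0.0152, 0.071]
tool_rot: [-0.519, 0.52, -0.48, 0.479]
contact_force: [2.2, 0.3, 3.0]
gripper_width: 0.001
```

Call:
{"name": "drive_tool", "arguments": {"motion": [[[0, 0.1, 0], [0, 0, 0], 1], [[0, 0.1, 0], [0, 0, 0], 1], [[0, 0.08, 0], [0, 0, 0], 1], [[0, 0.06, 0], [0, 0, 0], 1], [[0, 0, 0], [0, 0, 0], 1]]}}

```text
time: 17.6
tool_pos: [0.4332, -0.0152, 0.0628]
tool_rot: [-0.52, 0.52, -0.48, 0.479]
contact_force: [-0.6, -0.4, 3.3]
gripper_width: -0.004
```

```bash
python3 - <<'E'
from h import *
info()
E
```

```text
t 17.6 p [ 0.4332 -0.0152  0.0628] hinge-frame mm [-89.5   0.3  -3.7] F [-0.6 -0.4  3.3] q [-0.21 -0.29  2.18 -0.    1.25  1.28] g -0.0
tool axes in box: [[-0.003, -0.002, 1.0], [-1.0, 0.0, -0.003], [-0.0, -1.0, -0.002]]
```

Now to the stop (about 0.061 before), then release slowly.

Call:
{"name": "drive_tool", "arguments": {"motion": [[[0, 0.06, 0], [0, 0, 0], 1], [[0, 0.05, 0], [0, 0, 0], 1], [[0, 0, 0], [0, 0, 0], 1]]}}

```text
time: 17.9
tool_pos: [0.4334, -0.0153, 0.0614]
tool_rot: [-0.519, 0.52, -0.48, 0.479]
contact_force: [-5.5, 0.8, 10.4]
gripper_width: 0.003
```

Call:
{"name": "drive_tool", "arguments": {"motion": [[[0, 0.04, 0], [0, 0, 0], 1], [[0, 0, 0], [0, 0, 0], 1]]}}

```text
time: 18.1
tool_pos: [0.4335, -0.0153, 0.0612]
tool_rot: [-0.519, 0.52, -0.48, 0.479]
contact_force: [-8.9, 0.7, 15.7]
gripper_width: -0.003
```

At the stop (16 N). Letting go steadily, to a height clear of the flap.

Call:
{"name": "drive_tool", "arguments": {"motion": [[[0, -0.1, 0], [0, 0, 0], 1], [[0, -0.2, 0], [0, 0, 0], 1], [[0, -0.3, 0], [0, 0, 0], 1], [[0, -0.6, 0], [0, 0, 0], 1], [[0, -1, 0], [0, 0, 0], 1], [[0, -1, 0], [0, 0, 0], 1], [[0, -1, 0], [0, 0, 0], 1], [[0, -1, 0], [0, 0, 0], 1], [[0, -1, 0], [0, 0, 0], 1], [[0, -1, 0], [0, 0, 0], 1], [[0, 0, 0], [0, 0, 0], 1], [[0, 0, 0], [0, 0, 0], 1]]}}

```text
time: 19.3
tool_pos: [0.434, -0.0153, 0.2397]
tool_rot: [0.52, -0.52, 0.479, -0.48]
contact_force: [-0.7, -0.3, -0.4]
gripper_width: -0.002
```

```bash
python3 - <<'E'
from h import *
info();snap('wrist','w9');d=snap('side','d9')
a=np.load('pics/d9.npz')['z'];b=np.load('pics/d1.npz')['z']
for n,u,v in(('front rim',252,262),('rim L',275,240),('front rim R',266,292),('mid',283,265)):print(n,((pt('d9',u,v)-HG)@BX*1e3).round(1),((pt('d1',u,v)-HG)@BX*1e3).round(1))
cv2.imwrite('pics/c9.png',cv2.resize(d['img'][100:400,180:580],(800,600)))
E
```

```text
t 19.3 p [ 0.434  -0.0153  0.2397] hinge-frame mm [-88.8   0.3 173.2] F [-0.7 -0.3 -0.4] q [-0.21 -0.45  1.99  0.    1.59  1.28] g -0.0
tool axes in box: [[-0.004, 0.001, 1.0], [-1.0, -0.0, -0.004], [0.0, -1.0, 0.001]]
front rim [-99.5  17.6  -0.1] [-99.6  17.3   0.3]
rim L [-46.3  50.6  -0.7] [-46.1  51.   -1.2]
front rim R [-98.  -51.   -0.1] [-98.  -50.9  -0.2]
mid [-53.5  -9.6   0.1] [-53.4  -9.2  -0.4]
```

View pics/c9.png

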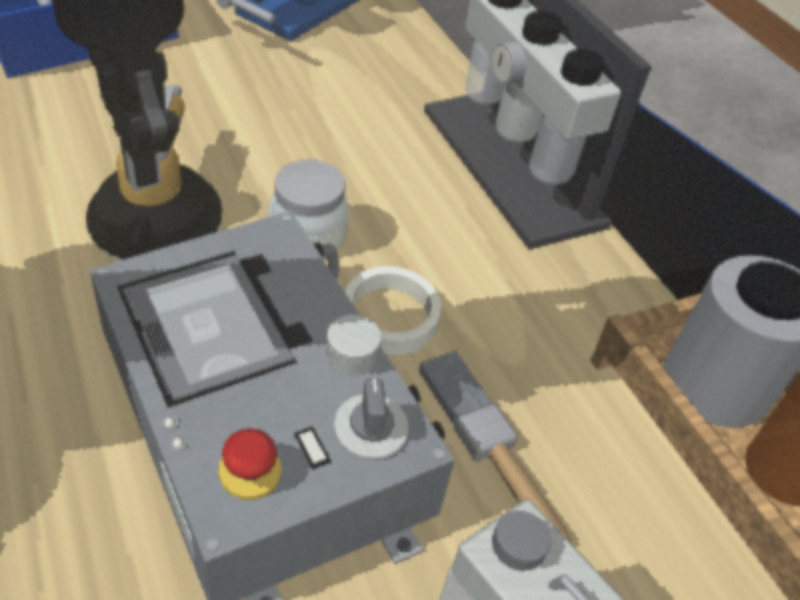

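Flap flush again (outline (120,290)–(295,360); heights within 0.5 mm of the start), 1 s after letting go; nothing displaced. Handing in.

```bash
python3 - <<'E'
from h import *
snap('side','d10')
print([((pt('d10',u,v)-HG)@BX*1e3)[2].round(1) for u,v in((252,262),(266,292))])
print(manip.job_done())
E
```

```text
[np.float64(-0.5), np.float64(-1.1)]
the job is handed in; nothing more can be done
None
```

I ran the full sequence and handed the job in at about 19.4 s. It gave no verdict, so what follows is from my own checks.

- **Opening:** I pressed the flap at its ribs to the stop, where the force jumped to 14 N. It swung fully open, and the pictures confirmed it.
- **Button:** I pressed the round button (on the right) until it bottomed out at about 16 N, after roughly 6 mm of travel, and released it. I did not measure that it came back up.
- **Closing:** I pushed the flap over from its outer side with the shut fingertips, pressed it to the stop (16 N) and let go.
- **Last checks:** About 1 s after letting go, the side camera's depth put the flap's face within 0.5 mm of its starting height. A final reading just before hand-in was about 0.5–1 mm lower at the front rim, within camera noise. The wrist force was near zero. In the last side picture nothing visible had moved, and the emergency stop and dial looked as at the start; the sanding block was outside that picture.

**Disagreement:** the reported TCP did not match the real fingertips. Both cameras and the contact with the flap showed the shut fingers ending about 24–28 mm short of it. The first descent therefore met nothing at the expected height, and I used a 24.5 mm correction from then on. My camera fits of the box pose also scattered by about 3–5 mm, which was good enough for this job.

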